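# Unlock the ingredient chest with the T-key by feel

## Task

Take the T-key from its wooden stand, put it upright into the round lock on the lid of the steel chest, and, bearing down only gently, turn it back and forth until you feel the blade drop home into the hidden slot. Then turn it gently clockwise (seen from above) until it comes up against its stop, which unlocks the chest, and let go, leaving the key fully home in the lock. Never force the key or the lock, and leave the other things on the table as they are.

Things in the scene. Friction and masses are not known exactly. Their poses are not given: they have to be found in the camera images.
- chest: Fixed steel chest, 200 (x) x 240 (y) x 100 mm high (lid 206 x 246 mm); origin at the centre of its underside, z up, x axis square to its front. A round dark steel lock turret of 72 mm diameter stands 36 mm high at the middle of the flat lid.
- lock_mouth (a point): Centre of the turret's open mouth, on the lock's upright axis, 136 mm above the chest's underside; axes as the chest's. A round bore of 28 mm diameter goes down 36 mm. The lock barrel's top lies 24 mm below the mouth; it has a cross slot (two slots 7.6 mm wide, at right angles, 12 mm deep, to the floor) hidden by a soft black dust seal. Over 40 N of contact force on chest or lock is forcing.
- lock_floor (a point): Middle of the bore's floor, 36 mm below the mouth; axes fixed to the chest. Slot angle hidden: no slot is within 0.4 rad of the chest's x or y, so turning up to 0.8 rad either way from square finds one. Barrel stiff (0.07 N m), not dragged by a blade bearing under 5 N. Blade in, 0.3 to 1.2 rad clockwise meets a firm stop, the bar square with the chest to 0.1 rad; anticlockwise stop: locked.
- key_bar (a point): Centre of the grip bar of the loose steel T-key (240 g, 96 mm long, upright in its stand at first). Bar 60 mm along its x, 14 mm thick in y, 22 mm high in z; grip across the thickness. Below: a neck 12 mm across, 24 mm long; a collar 34 mm across, 4 mm thick, its underside 39 mm below this point; a round shank 25 mm across (chamfered end); a flat blade. x along the bar, z up the key.
- key_tip (a point): Bottom of the key's blade, on the key's axis, 85 mm below point key_bar; same axes. The blade is 24 mm wide along x (parallel to the bar), 5 mm thick, 12 mm long, below the shank. Its angle in the lock slot has about 0.1 rad of play.
- stand_top (a point): Centre of the top face of the fixed wooden key stand, an 80 x 80 x 58 mm block with an upright through hole of 29 mm diameter; the key's shank stands in the hole and its collar rests on this face. The key must be lifted 50 mm to come clear.
- essence: Bystander: small amber bottle, 34 mm diameter, 70 mm high, standing on a rear corner of the chest's lid; origin at the centre of its underside.
- bowl: Bystander: steel bowl, 130 mm across, 50 mm high, between chest and stand; origin at the centre of its underside.
- spatula: Bystander: spatula, 200 mm long, lying at the far side; origin on its underside.
- jar: Bystander: closed jar, 76 mm diameter, 100 mm high; origin at the centre of its underside.
- cake_a: Bystander: small cake in a paper case, 60 mm diameter, 48 mm high, near the robot; origin at the centre of its underside.
- cake_b: Bystander: another such cake at the far side; origin at the centre of its underside.
- cutter: Bystander: round steel pastry weight, 60 mm diameter, 35 mm high, near the robot; origin at the centre of its underside.
Mind the look-alikes: they are no part of the job. Leave any blue or orange look-alike of the part that bears key_bar alone.

How it is judged:
On the way, in this order (a step that is already met when the one before it is completed fails the run):
1. the key's blade is in the bore of the lock (horizontal distance between key_tip and lock_mouth below 0.006 m and z of key_tip in the frame of lock_mouth below -0.005 m), for 0.04 s.
2. the blade has dropped home into the barrel's slot, still locked (horizontal distance between key_tip and lock_mouth below 0.004 m and z of key_tip in the frame of lock_mouth below -0.031 m and angle between key_tip's own z axis and vertical below 0.12 rad), for 0.1 s.
At the end, for the whole second after the job is handed in: The key stands released in the lock, its tip at least 31 mm below the mouth (7 mm into the slot) and within 4 mm of the axis, tilted less than 0.12 rad, turned clockwise to the stop so that its bar is parallel or at right angles to the chest's front within 0.14 rad (all of step 2 and (angle between the x axis of key_tip and the x axis of chest, either way round below 0.14 rad or angle between the x axis of key_tip and the y axis of chest, either way round below 0.14 rad)); the robot touches nothing.
It fails at once if the chest or its lock is forced: more than 40 N on it (contact force between chest and anything else above 40 N).
It fails at once if a bystander is moved more than 20 mm (distance of any of essence, bowl, spatula, jar, cake_a, cake_b, cutter from where it was at the start of the episode above 0.02 m).
It also fails if it takes over 72 s, if anything falls off the work surface, if the arm or the gripper's body presses on something with over 40 N, if the wrist force passes 120 N, or if a joint passes its speed limit or range.

## Robot

A 6-joint arm with a two-finger parallel gripper is mounted at the origin on the work surface. World frame = base frame: x ahead of the robot, y to its left, z up, the work surface at z = 0. Lengths are in m, angles in rad, forces in N, time in s.
With the tool pointing down it reaches from about 0.35 to 0.975 m from the base axis. Payload 4.9 kg.
Tool frame: the origin (TCP) lies at the very end of the fingers, on their centre line; the grasp point (between the pads) lies behind it (manip.grip_depth is the z of the grasp point in the tool frame, in m); z points along the fingers, y is the direction in which the jaws open and shut (so a half turn about z gives the same grasp; the last joint's range is limited). The gripper opens to 85 mm and grips with 20 to 120 N. Pads are 22 mm wide; open, the fingers measure 114 mm over their backs; the gripper's body (76 mm by 85 mm) begins 54 mm behind the grasp point. The pads swing forward as they close: fully open they stand 13 mm farther back than shut.
Start: joints at [1.005, 0.053, 1.613, -0, 1.476, -0.119], TCP at [0.27, 0.564, 0.231] pointing down, gripper open.
Joint ranges: [-3.01, 3.01], [-1.01, 2.22], [0.06, 2.58], [-1.02, 4.17], [0.09, 2.62], [-3.14, 3.14]. Speed limits (rad/s): [2.57, 2.57, 3.14, 3.14, 3.14, 3.14].

## Interface

Orientations are given as a unit quaternion [w, x, y, z].
In Python, from plant import state, optics, manip, silhouettes, place_of gives the robot as it stands. The module is installed in compiled form; this text tells all that it offers.
- The arm moves only by the tool jog_arm, never from a script. Its argument "increments" is a list of rows, each an object with "slide": the shift along the tool's x, y, z in mm, a list of three; "rotation": the turn, a rotation vector about the tool's x, y, z in degrees, a list of three. A call has 1 to 20 rows; each row shifts and turns the commanded pose from where the row before left it, along the tool's axes as they then stand; what a row does not reach is not made up. A row lasts 1/12 s, in which the tool goes at most 41.7 mm and 7.16 degrees, less where a joint would pass 70% of its speed; a pose out of reach is approached as far as the arm can. A call with a gripper value outside its range is refused whole. "fingers" is the opening, from 0 (shut) to 1 (fully open), set as the call begins (left out, the last holds). The fingers move at their own pace and stop on an object; the grip force is fixed at half the most. Time passes only in rows, so rows that do not move let the fingers close. It gives the time, the measured TCP pose, the force and the opening at its end, in the units of the state.
- state(): the state, without advancing time (a new reading comes with each control period).
- optics.grab_frame(name): name is "scene" or "side" or "wrist"; returns a dict with "frame" (480x640x3 uint8, blue, green, red), "camera_matrix" (3x3 intrinsics, pixels), "R" (3x3) and "t" (3): a world point X has camera coordinates R X + t. Camera axes: x right, y down, z forward; pixel columns grow to the right and rows downward; lengths in m; the calibration is good to about 2 mm. A picture is of the moment at which its call begins. There is no depth.
- manip.job_done(): hands the job in, once; it reports no verdict.
Trained networks look in the newest picture that a camera, given by its name, has taken for a name from the list of things; names that differ only in an ending like _2 or _b are one class to them, and where a whole thing is asked for, a point or a joint stands for the part that bears it (a point fixed in the world has none). Each returns a list of dicts, best first, with "score" (0 to 1); they miss things now and then, are a little off and sometimes report something else, mostly with a low value. They report only what shows in the picture. A call takes as long as a camera call. They do not tell look-alikes from the thing itself.
- silhouettes(thing, camera): "mask" (480x640 bool, what is visible of it) and "bbox" ([left, top, right, bottom] in pixels, round what is visible of it).
- place_of(thing, camera): "uv" ([column, row] in pixels: a listed point, or the origin of a listed thing).
The state is a dict: "time": time; "joint_pos": joint angles; "joint_vel": joint speeds; "joint_efforts": joint torques, N m; "tool_pos": TCP position; "tool_rot": TCP orientation; "contact_force": force on the tool from outside, world axes, zero at the start; "ft_torque": the same for the moment, N m; "gripper_width": opening from 0.0 (shut) to 1.0 (fully open).
Only numpy, scipy, OpenCV 4.12 (cv2) and the standard library are available. Lean on these libraries where they do the work, as an engineer would, in place of code of your own. Each camera call takes 0.05 s, during which the arm holds its last target.

## Working session

There is one attempt and no reset: what is moved stays moved. The work goes in short steps, Python scripts to look and compute and a tool call to move; the robot and the scene stay as the last step left them, time stands still between calls to the robot, and variables do not carry over. Pictures are saved under pics/ and viewed, and the job is handed in when it is done.

Besides the shell and the picture viewer there is one more tool, called after ">>>" as name([rows], argument=value, ...), one row to a line, values as JSON. jog_arm: Moves the arm, as the interface text tells. Its arguments: {"type":"object","properties":{"increments":{"type":"array","items":{"type":"object","properties":{"slide":{"type":"array","items":{"type":"number"}},"rotation":{"type":"array","items":{"type":"number"}}}}},"fingers":{"type":"number"}},"required":["increments"]}

```bash
mkdir -p pics; cat > h.py <<'E'
import numpy as np, cv2
from plant import state, optics, manip, silhouettes, place_of
def save(f,n): cv2.imwrite('pics/'+n,f)
def proj(c,X):
    p=c["camera_matrix"]@(np.array(c["R"])@np.array(X)+np.array(c["t"])); return p[:2]/p[2]
def ray(c,uv):
    K=np.array(c["camera_matrix"]);R=np.array(c["R"]);t=np.array(c["t"]).ravel()
    d=R.T@np.linalg.inv(K)@np.array([uv[0],uv[1],1.]); return -R.T@t,d/np.linalg.norm(d)
def atz(c,uv,z):
    o,d=ray(c,uv); return o+d*(z-o[2])/d[2]
def tri(rs):
    A=0;b=0
    for o,d in rs:
        P=np.eye(3)-np.outer(d,d);A=A+P;b=b+P@o
    X=np.linalg.solve(A,b); return X,[np.linalg.norm((np.eye(3)-np.outer(d,d))@(X-o)) for o,d in rs]
E
python3 - <<'E'
from h import *
np.set_printoptions(precision=4,suppress=True)
print(state()); print(manip.grip_depth)
for n in ("scene","side","wrist"):
    c=optics.grab_frame(n); save(c["frame"],n+"0.png")
    print(n,ray(c,(320,240)))
    for th in ("key_bar","key_tip","stand_top","lock_mouth","chest","essence","bowl"):
        print(th,[(np.round(p["uv"],1),round(p["score"],2)) for p in place_of(th,n)])
E
```

```text
{'time': 0.0, 'joint_pos': array([ 1.005 ,  0.0533,  1.6143, -0.    ,  1.476 , -0.119 ]), 'joint_vel': array([ 0.0002, -0.0007, -0.0003,  0.0026,  0.0008, -0.0006]), 'joint_efforts': array([ -0.0003, -39.3692, -37.0171,  -0.0002,   0.0073,  -0.    ]), 'tool_pos': array([0.2697, 0.5631, 0.2301]), 'tool_rot': array([-0.0003,  0.2216,  0.9751, -0.001 ]), 'contact_force': array([-0.0184,  0.1835,  0.5034]), 'ft_torque': array([ 0.0159, -0.0295, -0.0571]), 'gripper_width': 0.9985974710235517}
-0.0187
scene (array([0.9954, 0.3598, 0.9519]), array([-0.4009, -0.3704, -0.8379]))
key_bar [(array([501.1, 293.5]), 0.83), (array([448.9, 249. ]), 0.82), (array([465.9, 363.1]), 0.61)]
key_tip [(array([490.9, 317. ]), 0.97), (array([446.6, 268.2]), 0.8), (array([462. , 376.3]), 0.74), (array([278.4, 155.3]), 0.45)]
stand_top [(array([428. , 302.1]), 0.55)]
lock_mouth [(array([273.4, 153.5]), 0.63)]
chest [(array([278.5, 199. ]), 0.57)]
essence [(array([223.3, 173.9]), 0.85)]
bowl [(array([337.4, 265.5]), 0.74)]
side (array([0.5449, 0.6764, 0.8963]), array([ 0.037 , -0.6634, -0.7473]))
key_bar [(array([336.5, 337.2]), 0.79), (array([379.4, 390. ]), 0.76), (array([297.8, 397.4]), 0.72)]
key_tip [(array([389.2, 348.5]), 0.68), (array([321.9, 167.9]), 0.68), (array([374.1, 412.3]), 0.67), (array([298.5, 416.2]), 0.59)]
stand_top [(array([331. , 345.6]), 0.95)]
lock_mouth [(array([355.7, 174. ]), 0.67), (array([329.1, 279.9]), 0.18)]
chest [(array([351.6, 214. ]), 0.96)]
essence [(array([405.9, 301.1]), 0.65), (array([321. , 167.5]), 0.62), (array([215.6, 351.8]), 0.52)]
bowl [(array([329. , 278.8]), 0.8)]
wrist (array([0.2116, 0.5913, 0.3742]), array([ 0.2413, -0.102 , -0.9651]))
key_bar []
key_tip [(array([ 79.6, 464. ]), 0.9)]
stand_top []
lock_mouth []
chest []
essence []
bowl []
```

View pics/scene0.png

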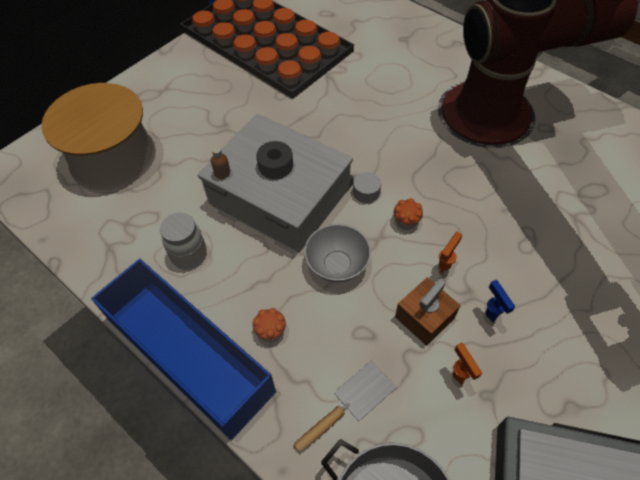

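View pics/side0.png

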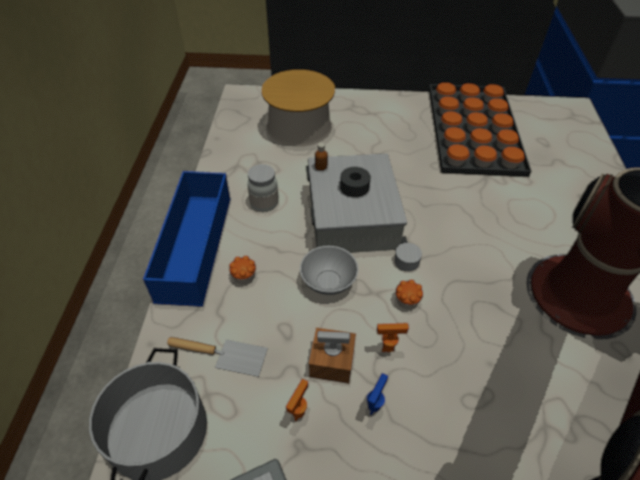

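View pics/wrist0.png

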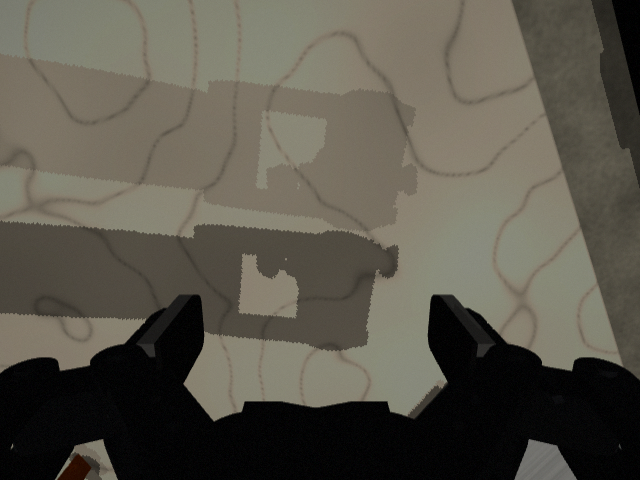

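Candidates for the key: scene (432,294) grey in the wooden stand; orange (450,252), orange (465,363) and blue (500,298) stand free. I choose the grey one in the stand and check it in a crop.

```bash
python3 - <<'E'
from h import *
a=cv2.imread('pics/scene0.png');b=cv2.imread('pics/side0.png')
A=cv2.resize(a[255:345,385:475],(400,400),interpolation=cv2.INTER_CUBIC)
B=cv2.resize(b[315:395,295:375],(400,400),interpolation=cv2.INTER_CUBIC)
C=cv2.resize(a[130:190,240:310],(400,343));D=cv2.resize(b[155:205,325:385],(400,333))
o=np.zeros((600,800,3),np.uint8);
o[:343,:400]=0
cv2.imwrite('pics/crop1.png',cv2.convertScaleAbs(np.hstack([A,B]),alpha=1.8))
cv2.imwrite('pics/crop2.png',cv2.convertScaleAbs(np.hstack([C[:333],D]),alpha=2.5))
E
```

```text
(no output)
```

View pics/crop1.png

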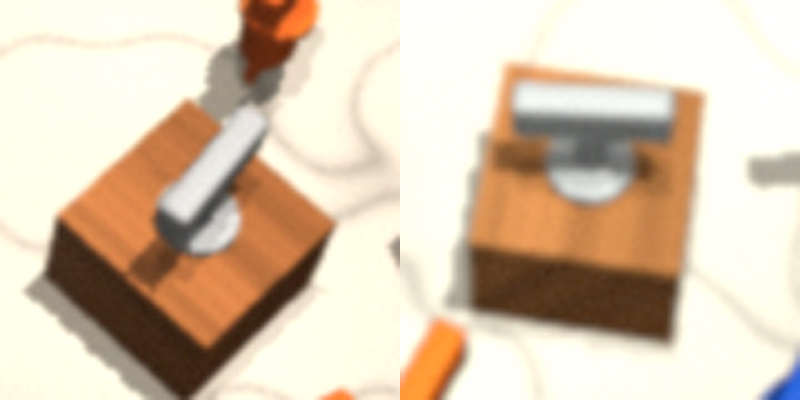

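View pics/crop2.png

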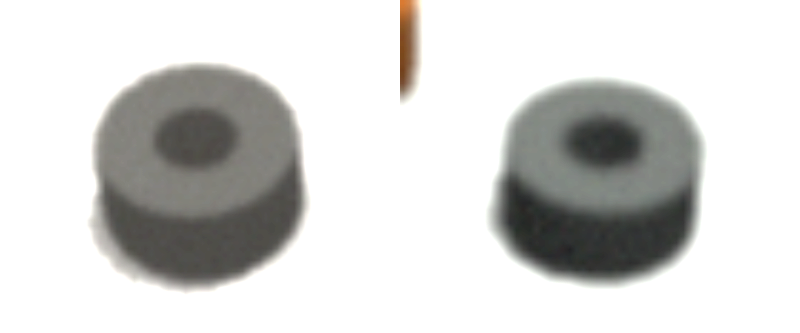

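The crops show the grey steel T-key in the wooden stand (bar top at scene ≈(433,291), side ≈(333,335)), and the dark turret with its bore at scene ≈(274,154), side ≈(355,176).

```bash
python3 - <<'E'
from h import *
np.set_printoptions(precision=4,suppress=True)
S=optics.grab_frame("scene");D=optics.grab_frame("side")
sc=lambda u,v:(385+(u+.5)/4.444-.5,255+(v+.5)/4.444-.5)
sd=lambda u,v:(295+(u+.5)/5-.5,315+(v+.5)/5-.5)
# scene bar ends of top face
e1,e2=sc(180,206),sc(252,121)
f1,f2=sd(114,97),sd(273,103)
for nm,c,a,b in(("scene",S,e1,e2),("side",D,f1,f2)):
    A=atz(c,a,.108);B=atz(c,b,.108);print(nm,A,B,(A+B)/2,np.linalg.norm(A-B),np.degrees(np.arctan2(*(A-B)[1::-1])))
print("barc tri",tri([ray(S,np.mean([e1,e2],0)),ray(D,np.mean([f1,f2],0))]))
m1=(240+195/5.714-.4,130+137/5.714-.4);m2=(325+204/6.667-.4,155+142/6.667-.4)
print("mouth",tri([ray(S,m1),ray(D,m2)]),atz(S,m1,.136),atz(D,m2,.136))
# chest lid corners
for nm,c,pts in(("scene",S,[(260,118),(352,158),(302,222)]),("side",D,[(308,158),(387,155),(402,223),(317,226)])):
    P=[atz(c,p,.1)[:2] for p in pts];print(nm,P,[ (np.linalg.norm(P[i+1]-P[i]),np.degrees(np.arctan2(*(P[i+1]-P[i])[::-1]))) for i in range(len(P)-1)])
# stand top corners scene
for nm,c,f,pts in(("scene",S,sc,[(190,100),(334,222),(208,348),(60,217)]),("side",D,sd,[(107,65),(305,93),(279,273),(70,245)])):
    P=[atz(c,f(*p),.058)[:2] for p in pts];print(nm,np.mean(P,0),[ (np.linalg.norm(P[i+1]-P[i]),np.degrees(np.arctan2(*(P[i+1]-P[i])[::-1]))) for i in range(len(P)-1)])
for th in ("essence","bowl","spatula","jar","cake_a","cutter"):
    for n,c in(("scene",S),("side",D)):
        print(th,n,[(atz(c,p["uv"],.1 if th=="essence" else 0)[:2],round(p["score"],2)) for p in place_of(th,n)][:3])
E
```

```text
scene [0.5682 0.205  0.108 ] [0.5194 0.2048 0.108 ] [0.5438 0.2049 0.108 ] 0.04881371430482121 0.22303731122500098
side [0.5743 0.2073 0.108 ] [0.516 0.206 0.108] [0.5452 0.2067 0.108 ] 0.058337715550138766 1.2718445882951352
barc tri (array([0.5446, 0.2056, 0.1077]), [np.float64(0.0009399159296061623), np.float64(0.000939915929606176)])
mouth (array([ 0.5126, -0.2035,  0.1369]), [np.float64(0.0010175991208041062), np.float64(0.0010175991208041103)]) [ 0.5112 -0.2051  0.136 ] [ 0.5131 -0.2031  0.136 ]
scene [array([ 0.4351, -0.3241]), array([ 0.3942, -0.0992]), array([ 0.5795, -0.0695])] [(np.float64(0.22849089175544557), np.float64(100.29015496882106)), (np.float64(0.1876146166213003), np.float64(9.12846809313703))]
side [array([ 0.6316, -0.3049]), array([ 0.4321, -0.3304]), array([ 0.405 , -0.0933]), array([ 0.5934, -0.0715])] [(np.float64(0.20107328270040364), np.float64(-172.71064535852034)), (np.float64(0.23867799696418696), np.float64(96.53135362761597)), (np.float64(0.1897187320292422), np.float64(6.597749070188565))]
scene [0.5433 0.2049] [(np.float64(0.0772597323986267), np.
[... 388 characters left out ...]
ence scene [(array([ 0.5997, -0.2685]), 0.8)]
essence side [(array([ 0.716 , -0.1436]), 0.74), (array([ 0.597 , -0.2815]), 0.68)]
bowl scene []
bowl side [(array([ 0.5586, -0.0014]), 0.98)]
spatula scene [(array([0.7832, 0.1974]), 0.84), (array([ 0.736 , -0.2455]), 0.69)]
spatula side [(array([0.7839, 0.2024]), 0.76)]
jar scene [(array([ 0.7449, -0.2429]), 0.7)]
jar side [(array([ 0.743 , -0.2402]), 0.74)]
cake_a scene [(array([ 0.7542, -0.0096]), 0.84), (array([0.3848, 0.0425]), 0.63), (array([0.7788, 0.2004]), 0.34)]
cake_a side [(array([0.3848, 0.0548]), 0.82), (array([0.7522, 0.0079]), 0.78)]
cutter scene [(array([ 0.3838, -0.0691]), 0.94)]
cutter side [(array([ 0.3861, -0.0553]), 0.93)]
```

>>> jog_arm([
  {"rotation": [0, 0, -6.5]},
  {"rotation": [0, 0, -6.5]},
  {"rotation": [0, 0, -6.5]},
  {"rotation": [0, 0, -6.5]},
  {"slide": [-22.9, -29.8, 0]},
  {"slide": [-22.9, -29.8, 0]},
  {"slide": [-22.9, -29.8, 0]},
  {"slide": [-22.9, -29.8, 0]},
  {"slide": [-22.9, -29.8, 0]},
  {"slide": [-22.9, -29.8, 0]},
  {"slide": [-22.9, -29.8, 0]},
  {"slide": [-22.9, -29.8, 0]},
  {"slide": [-22.9, -29.8, 0]},
  {"slide": [-22.9, -29.8, 0]},
  {"slide": [-22.9, -29.8, 0]},
  {"slide": [-22.9, -29.8, 0]},
  {"slide": [0, 0, 0]},
  {"slide": [0, 0, 0]},
], fingers=0.6)

```text
invalid input
```

```bash
cat >> h.py <<'E'
def rmat(q):
    from scipy.spatial.transform import Rotation as R
    return R.from_quat([q[1],q[2],q[3],q[0]]).as_matrix()
def show():
    s=state();M=rmat(s['tool_rot'])
    print('t %.2f'%s['time'],'pos',np.round(s['tool_pos']*1000,1),'xyaw %.2f'%np.degrees(np.arctan2(M[1,0],M[0,0])),'z',np.round(M[:,2],4),'F',np.round(s['contact_force'],1),'M',np.round(s['ft_torque'],2),'w %.3f'%s['gripper_width'],'j6 %.2f'%s['joint_pos'][5])
    return s,M
E
python3 - <<'E'
from h import *
show(); c=optics.grab_frame("wrist"); save(cv2.convertScaleAbs(c["frame"],alpha=1.6),"w1.png")
for X in([.5445,.2055,.108],[.5745,.2055,.108],[.5145,.2055,.108]): print(proj(c,X))
print(ray(c,(320,240)))
E
```

```text
t 1.90 pos [270.  563.6 231.3] xyaw 154.40 z [-0. -0. -1.] F [ 0.2  0.5 -0.9] M [-0.04 -0.05 -0.03] w 0.999 j6 -0.12
[112.18667597 619.29906317]
[128.55158635 637.92997843]
[ 95.204128   599.96498772]
(array([0.21164233, 0.59125624, 0.37412701]), array([ 0.24123343, -0.10203933, -0.96508777]))
```

View pics/w1.png

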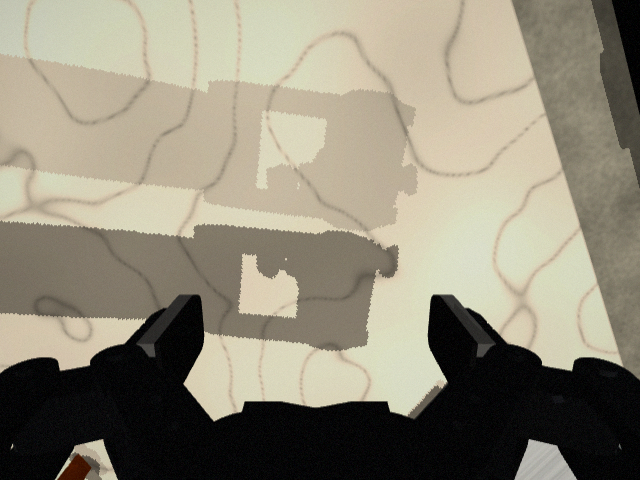

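The wrist picture is still the start view with no key in it, since the move was refused. I resend with both fields in each row.

>>> jog_arm([
  {"slide": [0, 0, 0], "rotation": [0, 0, -6.5]},
  {"slide": [0, 0, 0], "rotation": [0, 0, -6.5]},
  {"slide": [0, 0, 0], "rotation": [0, 0, -6.5]},
  {"slide": [0, 0, 0], "rotation": [0, 0, -6.5]},
  {"slide": [-22.9, -29.8, 0], "rotation": [0, 0, 0]},
  {"slide": [-22.9, -29.8, 0], "rotation": [0, 0, 0]},
  {"slide": [-22.9, -29.8, 0], "rotation": [0, 0, 0]},
  {"slide": [-22.9, -29.8, 0], "rotation": [0, 0, 0]},
  {"slide": [-22.9, -29.8, 0], "rotation": [0, 0, 0]},
  {"slide": [-22.9, -29.8, 0], "rotation": [0, 0, 0]},
  {"slide": [-22.9, -29.8, 0], "rotation": [0, 0, 0]},
  {"slide": [-22.9, -29.8, 0], "rotation": [0, 0, 0]},
  {"slide": [-22.9, -29.8, 0], "rotation": [0, 0, 0]},
  {"slide": [-22.9, -29.8, 0], "rotation": [0, 0, 0]},
  {"slide": [-22.9, -29.8, 0], "rotation": [0, 0, 0]},
  {"slide": [-22.9, -29.8, 0], "rotation": [0, 0, 0]},
  {"slide": [0, 0, 0], "rotation": [0, 0, 0]},
  {"slide": [0, 0, 0], "rotation": [0, 0, 0]},
], fingers=0.6)

```text
time: 3.45
tool_pos: [0.5482, 0.2064, 0.2312]
tool_rot: [-0.0, -0.002, 1.0, 0.0]
contact_force: [0.4, 1.1, 0.2]
gripper_width: 0.6
```

```bash
python3 - <<'E'
from h import *
show(); c=optics.grab_frame("wrist"); save(cv2.convertScaleAbs(c["frame"],alpha=1.6),"w2.png")
for X in([.5445,.2055,.108],[.5745,.2055,.108],[.5145,.2055,.108]): print(proj(c,X))
print(ray(c,(320,240)))
E
```

```text
t 3.45 pos [548.2 206.4 231.2] xyaw -179.80 z [-4.e-04  2.e-04 -1.e+00] F [0.4 1.1 0.2] M [ 0.03 -0.   -0.01] w 0.600 j6 -1.34
[314.91787756 225.34420286]
[314.78682313 264.56266791]
[315.05659093 183.83377838]
(array([0.48345533, 0.20561085, 0.37405959]), array([ 0.2613536 ,  0.01324166, -0.9651523 ]))
```

View pics/w2.png

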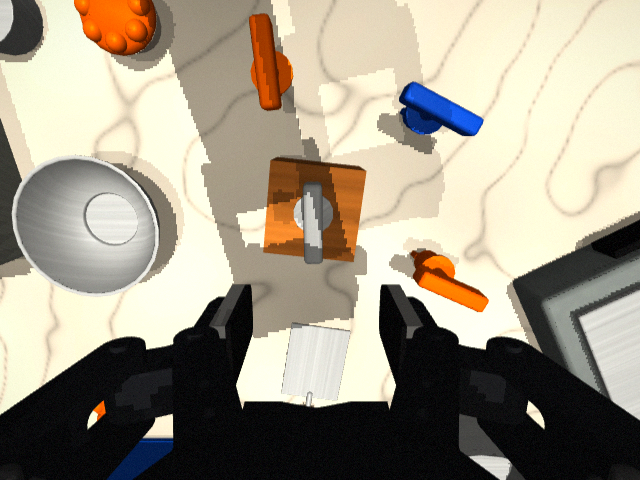

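The wrist view shows the grey bar in the stand from (313,183) to (314,263), within 2 px of my prediction; look-alikes are at (265,60), (440,108), (450,282). I descend and grip.

>>> jog_arm([
  {"slide": [4.2, -1.4, 20], "rotation": [0, 0, 0]},
  {"slide": [0, 0, 25], "rotation": [0, 0, 0]},
  {"slide": [0, 0, 25], "rotation": [0, 0, 0]},
  {"slide": [0, 0, 25], "rotation": [0, 0, 0]},
  {"slide": [0, 0, 20], "rotation": [0, 0, 0]},
  {"slide": [0, 0, 20], "rotation": [0, 0, 0]},
  {"slide": [0, 0, 12], "rotation": [0, 0, 0]},
  {"slide": [0, 0, 6], "rotation": [0, 0, 0]},
  {"slide": [0, 0, 0], "rotation": [0, 0, 0]},
  {"slide": [0, 0, 0], "rotation": [0, 0, 0]},
])

```text
time: 4.33
tool_pos: [0.5434, 0.2072, 0.0791]
tool_rot: [0.0, -0.004, 1.0, 0.0]
contact_force: [-1.2, -0.1, 0.5]
gripper_width: 0.6
```

>>> jog_arm([
  {"slide": [0, 0, 0], "rotation": [0, 0, 0]},
  {"slide": [0, 0, 0], "rotation": [0, 0, 0]},
  {"slide": [0, 0, 0], "rotation": [0, 0, 0]},
  {"slide": [0, 0, 0], "rotation": [0, 0, 0]},
  {"slide": [0, 0, 0], "rotation": [0, 0, 0]},
  {"slide": [0, 0, 0], "rotation": [0, 0, 0]},
  {"slide": [0, 0, 0], "rotation": [0, 0, 0]},
  {"slide": [0, 0, 0], "rotation": [0, 0, 0]},
  {"slide": [0, 0, 0], "rotation": [0, 0, 0]},
  {"slide": [0, 0, 0], "rotation": [0, 0, 0]},
], fingers=0)

```text
time: 5.17
tool_pos: [0.544, 0.2064, 0.0796]
tool_rot: [0.001, -0.003, 1.0, -0.0]
contact_force: [-0.4, -2.3, 5.9]
gripper_width: 0.152
```

```bash
python3 - <<'E'
from h import *
show(); c=optics.grab_frame("wrist"); save(cv2.convertScaleAbs(c["frame"],alpha=1.6),"w3.png")
E
```

```text
t 5.17 pos [544.  206.4  79.6] xyaw -179.61 z [ 0.0019 -0.     -1.    ] F [-0.4 -2.3  5.9] M [-0.21  0.1   0.01] w 0.152 j6 -1.34
```

View pics/w3.png

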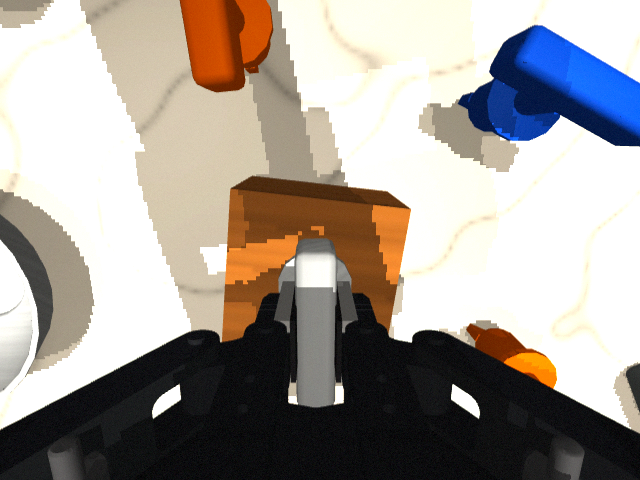

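The wrist view shows the grey bar between the pads (≈(316,330)), fingers stopped at 0.152. I lift.

>>> jog_arm([
  {"slide": [0, 0, -5], "rotation": [0, 0, 0]},
  {"slide": [0, 0, -10], "rotation": [0, 0, 0]},
  {"slide": [0, 0, -15], "rotation": [0, 0, 0]},
  {"slide": [0, 0, -20], "rotation": [0, 0, 0]},
  {"slide": [0, 0, -25], "rotation": [0, 0, 0]},
  {"slide": [0, 0, -30], "rotation": [0, 0, 0]},
  {"slide": [0, 0, -30], "rotation": [0, 0, 0]},
  {"slide": [0, 0, -25], "rotation": [0, 0, 0]},
  {"slide": [0, 0, -10], "rotation": [0, 0, 0]},
  {"slide": [0, 0, 0], "rotation": [0, 0, 0]},
  {"slide": [0, 0, 0], "rotation": [0, 0, 0]},
])

```text
time: 6.13
tool_pos: [0.5426, 0.2066, 0.2474]
tool_rot: [-0.001, -0.004, 1.0, 0.0]
contact_force: [-0.1, -0.3, -2.6]
gripper_width: 0.148
```

```bash
python3 - <<'E'
from h import *
s,M=show(); print(s['tool_pos']+M@[0,0,-.0187])
g=[]
for n in ("wrist","side","scene"):
    c=optics.grab_frame(n); save(cv2.convertScaleAbs(c["frame"],alpha=1.6),"l_%s.png"%n)
    kb=s['tool_pos']+M@[0,0,-.0187]
    print(n,proj(c,kb),proj(c,kb-[0,0,.085]),[(np.round(p["uv"],1),round(p["score"],2)) for p in place_of("key_bar",n)+place_of("key_tip",n)])
    uv=proj(c,kb-[0,0,.04]);u,v=int(uv[0]),int(uv[1])
    if n!="wrist":g.append(cv2.resize(c["frame"][max(v-50,0):max(v-50,0)+100,u-50:u+50],(400,400),interpolation=cv2.INTER_CUBIC)); print(u-50,max(v-50,0))
save(cv2.convertScaleAbs(np.hstack(g),alpha=1.6),"l_crop.png")
E
```

```text
t 6.13 pos [542.6 206.6 247.4] xyaw -179.59 z [-0.0011  0.     -1.    ] F [-0.1 -0.3 -2.6] M [-0.02  0.07 -0.  ] w 0.148 j6 -1.34
[0.54266921 0.20656359 0.266145  ]
wrist [316.95647006 322.69457692] [316.38372952 253.56977804] [(array([431.8, 120.9]), 0.93), (array([439.2, 286.9]), 0.85), (array([269.1,  79.6]), 0.71), (array([314.1, 323.4]), 0.63), (array([407. , 123.1]), 0.92), (array([276.2,  90.8]), 0.82), (array([418.1, 256.1]), 0.74)]
side [337.45837633 283.0680112 ] [335.85608121 312.60390566] [(array([298.3, 397. ]), 0.96), (array([391.1, 326. ]), 0.82), (array([377.4, 391.3]), 0.67), (array([333.6, 316.6]), 0.95), (array([390. , 349.6]), 0.86), (array([373.9, 410.2]), 0.81), (array([296. , 417.2]), 0.62)]
286 247
scene [451.33917672 241.6603567 ] [441.65161991 270.26277824] [(array([448.9, 244.6]), 0.96), (array([465.9, 362.9]), 0.66), (array([488.5, 318. ]), 0.86), (array([443. , 267.6]), 0.84), (array([457. , 375.5]), 0.75)]
396 205
```

View pics/l_crop.png

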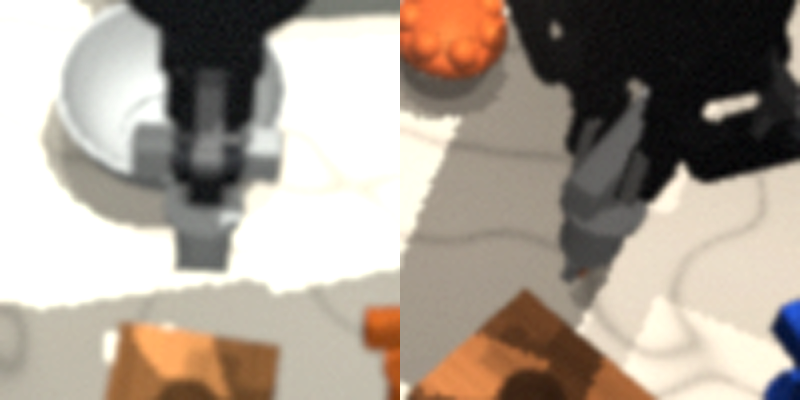

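View pics/l_wrist.png

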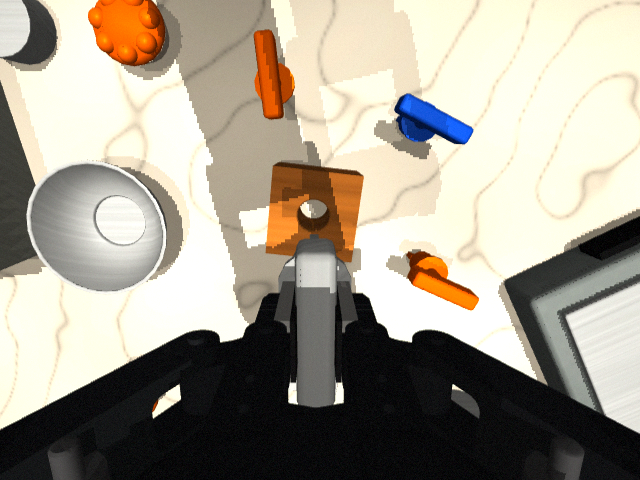

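The key hangs upright in the gripper; in the side crop bar and shank lie on the predicted axis (337→336 px). The stand hole at wrist (314,213) is empty. I go over to the chest, a little past the lock, so that the wrist camera sees the bore.

>>> jog_arm([
  {"slide": [1, -15, -2], "rotation": [0, 0, 2]},
  {"slide": [3, -30, -2], "rotation": [0, 0, 0]},
  {"slide": [3, -38, -2], "rotation": [0, 0, 0]},
  {"slide": [3, -38, -2], "rotation": [0, 0, 0]},
  {"slide": [3, -38, -2], "rotation": [0, 0, 0]},
  {"slide": [3, -38, 0], "rotation": [0, 0, 0]},
  {"slide": [3, -38, 0], "rotation": [0, 0, 0]},
  {"slide": [3, -38, 0], "rotation": [0, 0, 0]},
  {"slide": [3, -38, 0], "rotation": [0, 0, 0]},
  {"slide": [3, -38, 0], "rotation": [0, 0, 0]},
  {"slide": [3, -38, 0], "rotation": [0, 0, 0]},
  {"slide": [3, -38, 0], "rotation": [0, 0, 0]},
  {"slide": [2, -24, 0], "rotation": [0, 0, 0]},
  {"slide": [1, -12, 0], "rotation": [0, 0, 0]},
  {"slide": [0, 0, 0], "rotation": [0, 0, 0]},
])

```text
time: 7.83
tool_pos: [0.4933, -0.2555, 0.2581]
tool_rot: [-0.0, 0.016, 1.0, -0.0]
contact_force: [0.3, 0.6, -2.1]
gripper_width: 0.153
```

>>> jog_arm([
  {"slide": [0, 0, 0], "rotation": [0, 0, 4]},
  {"slide": [0, 0, 0], "rotation": [0, 0, 7]},
  {"slide": [0, 0, 0], "rotation": [0, 0, 7]},
  {"slide": [0, 0, 0], "rotation": [0, 0, 7]},
  {"slide": [0, 0, 0], "rotation": [0, 0, 7]},
  {"slide": [0, 0, 0], "rotation": [0, 0, 7]},
  {"slide": [0, 0, 0], "rotation": [0, 0, 7]},
  {"slide": [0, 0, 0], "rotation": [0, 0, 7]},
  {"slide": [0, 0, 0], "rotation": [0, 0, 7]},
  {"slide": [0, 0, 0], "rotation": [0, 0, 7]},
  {"slide": [0, 0, 0], "rotation": [0, 0, 7]},
  {"slide": [0, 0, 0], "rotation": [0, 0, 7]},
  {"slide": [0, 0, 0], "rotation": [0, 0, 0]},
  {"slide": [0, 0, 0], "rotation": [0, 0, 0]},
])

```text
time: 9.0
tool_pos: [0.4941, -0.2521, 0.2583]
tool_rot: [-0.0, 0.658, 0.753, 0.0]
contact_force: [0.5, -0.4, -3.0]
gripper_width: 0.154
```

```bash
python3 - <<'E'
from h import *
s,M=show(); kb=s['tool_pos']+M@[0,0,-.0187]
c=optics.grab_frame("wrist"); save(c["frame"],"k1raw.png");save(cv2.convertScaleAbs(c["frame"],alpha=2),"k1.png")
print(proj(c,[.5125,-.204,.136]), [(p["uv"],p["score"]) for p in place_of("lock_mouth","wrist")])
for d in(.03,-.03): print('bar end',proj(c,kb+M@[d,0,-.011]))
np.savez('k1.npz',K=c["camera_matrix"],R=c["R"],t=c["t"])
E
```

```text
t 9.00 pos [ 494.1 -252.1  258.3] xyaw 97.66 z [ 1.e-04  5.e-04 -1.e+00] F [ 0.5 -0.4 -3. ] M [ 0.01 -0.01 -0.02] w 0.154 j6 -0.74
[350.37745413 167.23000575] [([349.8, 167.8], 0.89)]
bar end [314.35869457 252.17383197]
bar end [314.47053751 413.63680229]
```

View pics/k1.png

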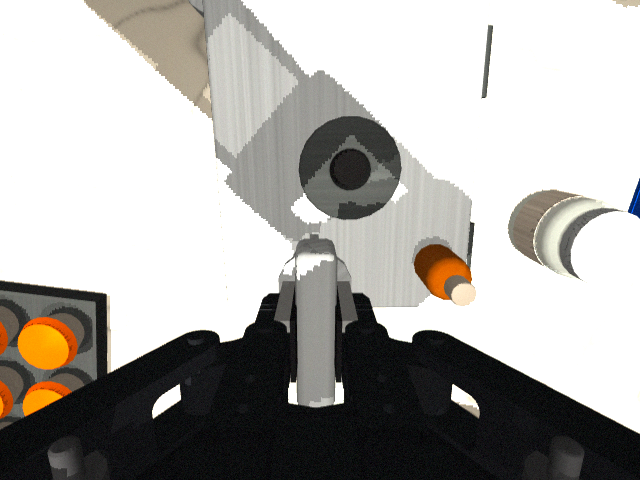

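```bash
python3 - <<'E'
from h import *
f=cv2.imread('pics/k1raw.png')
A=cv2.resize(f[225:415,265:365],(300,570),interpolation=cv2.INTER_CUBIC)
B=cv2.resize(f[105:230,290:410],(480,500),interpolation=cv2.INTER_CUBIC)
o=np.zeros((570,780,3),np.uint8);o[:,:300]=cv2.convertScaleAbs(A,alpha=1.3);o[:500,300:]=cv2.convertScaleAbs(B,alpha=3)
save(o,'k1crop.png')
g=cv2.GaussianBlur(cv2.cvtColor(f,cv2.COLOR_BGR2GRAY),(3,3),0)
sub=g[140:200,320:380];print(sub[28,::3]);
d=np.load('k1.npz');c=dict(camera_matrix=d['K'],R=d['R'],t=d['t'])
for th in(16,18,20,22,25):
    m=(sub<th).astype(np.uint8)
    cs,_=cv2.findContours(m,cv2.RETR_EXTERNAL,cv2.CHAIN_APPROX_NONE)
    k=max(cs,key=cv2.contourArea)
    if len(k)>10:
        e=cv2.fitEllipse(k);u=(e[0][0]+320,e[0][1]+140);print(th,u,e[1],atz(c,u,.136))
E
```

```text
[38 53 53 33  9 19 19 19 17 17 18 17 18 18 18 17 17 43 53 56]
16 (350.5110168457031, 168.20098686218262) (36.32925033569336, 38.52030563354492) [ 0.51269647 -0.20464429  0.136     ]
18 (348.85598373413086, 167.94365310668945) (31.45346450805664, 37.55207824707031) [ 0.5115289  -0.20462365  0.136     ]
20 (349.34246253967285, 168.72940063476562) (37.862979888916016, 39.31758117675781) [ 0.51194818 -0.20511044  0.136     ]
22 (349.46542739868164, 168.74215507507324) (38.49744415283203, 39.58557891845703) [ 0.51203428 -0.20510767  0.136     ]
25 (349.47672271728516, 168.83988761901855) (38.944210052490234, 40.146026611328125) [ 0.51205255 -0.20517282  0.136     ]
```

View pics/k1crop.png

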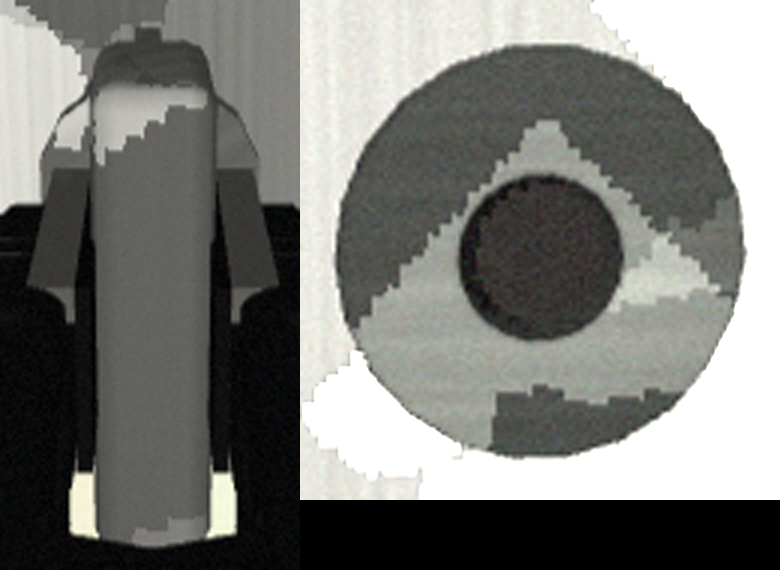

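Bore centre at wrist (350,169) → (0.512, −0.205), 2 mm from the two-camera result; the bar sits centred in the pads, about 3 mm lower than nominal. I centre over the bore and come down to about 10 mm above the mouth.

>>> jog_arm([
  {"slide": [15, 8, 0], "rotation": [0, 0, 0]},
  {"slide": [15, 8, 0], "rotation": [0, 0, 0]},
  {"slide": [14.3, 8.1, 0], "rotation": [0, 0, 0]},
  {"slide": [0, 0, 15], "rotation": [0, 0, 0]},
  {"slide": [0, 0, 15], "rotation": [0, 0, 0]},
  {"slide": [0, 0, 10], "rotation": [0, 0, 0]},
  {"slide": [0, 0, 0], "rotation": [0, 0, 0]},
  {"slide": [0, 0, 0], "rotation": [0, 0, 0]},
  {"slide": [0, 0, 0], "rotation": [0, 0, 0]},
])

```text
time: 9.85
tool_pos: [0.5123, -0.2066, 0.2191]
tool_rot: [0.001, 0.66, 0.751, 0.0]
contact_force: [-0.6, -0.5, -2.3]
gripper_width: 0.154
```

```bash
python3 - <<'E'
from h import *
s,M=show(); g=[]
for n in("side","scene"):
    c=optics.grab_frame(n); show()
    uv=proj(c,[.512,-.205,.15]);u,v=int(uv[0]),int(uv[1])
    g.append(cv2.resize(c["frame"][v-40:v+40,u-40:u+40],(400,400),interpolation=cv2.INTER_CUBIC));print(n,u-40,v-40)
    print(n,'axis',proj(c,[.512,-.205,.136]),proj(c,[.512,-.205,.21]),[(np.round(p["uv"],1),round(p["score"],2)) for p in place_of("key_tip",n)])
save(cv2.convertScaleAbs(np.hstack(g),alpha=2.2),"ins0.png")
E
```

```text
t 9.85 pos [ 512.3 -206.6  219.1] xyaw 97.41 z [ 1.e-03 -5.e-04 -1.e+00] F [-0.6 -0.5 -2.3] M [-0.05  0.02  0.  ] w 0.154 j6 -0.65
t 9.90 pos [ 512.5 -206.7  219.5] xyaw 97.40 z [ 1.6e-03 -9.0e-04 -1.0e+00] F [ 0.3  0.2 -2. ] M [-0.02 -0.04  0.02] w 0.154 j6 -0.65
side 316 130
side axis [355.67475889 175.37675851] [357.69972422 149.82796851] [(array([375.9, 411.2]), 0.81), (array([388.2, 349.8]), 0.67), (array([355.2, 170.3]), 0.66), (array([295. , 415.6]), 0.59)]
t 10.00 pos [ 512.5 -206.7  219.6] xyaw 97.39 z [ 0.0017 -0.001  -1.    ] F [ 0.9  0.5 -1.8] M [ 0.02  0.   -0.03] w 0.150 j6 -0.65
scene 232 108
scene axis [273.48345236 153.83465101] [269.9952833  126.99098714] [(array([444.4, 268.4]), 0.96), (array([457.9, 375.5]), 0.84), (array([488.9, 314.8]), 0.8), (array([273.8, 147.6]), 0.58)]
```

View pics/ins0.png

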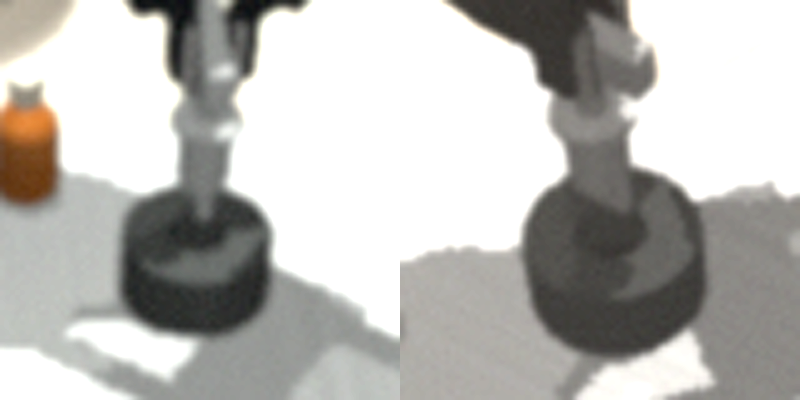

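The key hangs over the turret's bore in both views (side shank ≈(356,165), scene ≈(272,142)); measured y is 1.5 mm short. I correct it and start down in small steps.

>>> jog_arm([
  {"slide": [1.4, 0.2, 2], "rotation": [0, 0, 0]},
  {"slide": [0, 0, 3], "rotation": [0, 0, 0]},
  {"slide": [0, 0, 3], "rotation": [0, 0, 0]},
  {"slide": [0, 0, 3], "rotation": [0, 0, 0]},
  {"slide": [0, 0, 2], "rotation": [0, 0, 0]},
  {"slide": [0, 0, 2], "rotation": [0, 0, 0]},
  {"slide": [0, 0, 1], "rotation": [0, 0, 0]},
  {"slide": [0, 0, 0], "rotation": [0, 0, 0]},
])

```text
time: 10.72
tool_pos: [0.5119, -0.2048, 0.2019]
tool_rot: [-0.0, 0.66, 0.751, -0.0]
contact_force: [0.3, 0.5, -1.6]
gripper_width: 0.149
```

```bash
python3 - <<'E'
from h import *
show(); g=[]
for n in("side","scene"):
    c=optics.grab_frame(n); show()
    uv=proj(c,[.512,-.205,.15]);u,v=int(uv[0]),int(uv[1])
    g.append(cv2.resize(c["frame"][v-40:v+40,u-40:u+40],(400,400),interpolation=cv2.INTER_CUBIC))
save(cv2.convertScaleAbs(np.hstack(g),alpha=2.2),"ins1.png")
E
```

```text
t 10.72 pos [ 511.9 -204.8  201.9] xyaw 97.40 z [-6.e-04  3.e-04 -1.e+00] F [ 0.3  0.5 -1.6] M [-0.06  0.02  0.06] w 0.149 j6 -0.64
t 10.77 pos [ 512.  -204.8  202.2] xyaw 97.40 z [-2.e-04  1.e-04 -1.e+00] F [ 0.4  0.8 -3.1] M [ 0.01 -0.   -0.  ] w 0.151 j6 -0.64
t 10.82 pos [ 512.  -204.9  202.3] xyaw 97.40 z [ 0. -0. -1.] F [ 0.5 -0.2 -2.7] M [-0.   -0.03  0.02] w 0.151 j6 -0.64
```

View pics/ins1.png

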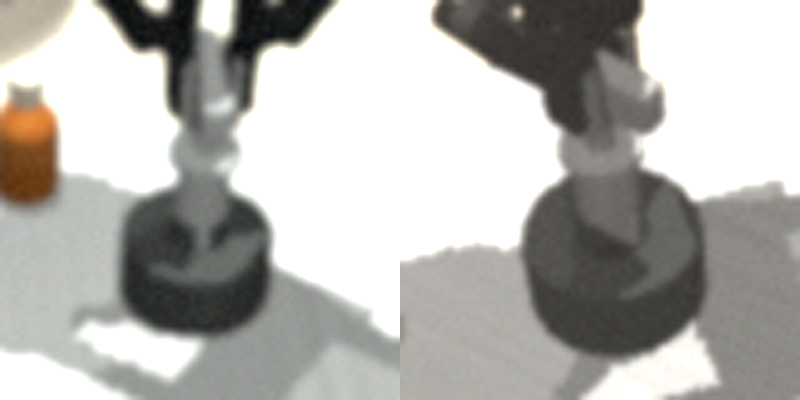

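Tip is now about level with the mouth, with the blade inside the bore outline in both views. I go on gently.

>>> jog_arm([
  {"slide": [0, 0, 1], "rotation": [0, 0, 0]},
  {"slide": [0, 0, 1], "rotation": [0, 0, 0]},
  {"slide": [0, 0, 1], "rotation": [0, 0, 0]},
  {"slide": [0, 0, 0], "rotation": [0, 0, 0]},
])

```text
time: 11.15
tool_pos: [0.5119, -0.2048, 0.199]
tool_rot: [-0.0, 0.66, 0.751, -0.0]
contact_force: [0.3, 0.3, -2.2]
gripper_width: 0.153
```

>>> jog_arm([
  {"slide": [0, 0, 1], "rotation": [0, 0, 0]},
  {"slide": [0, 0, 1], "rotation": [0, 0, 0]},
  {"slide": [0, 0, 1], "rotation": [0, 0, 0]},
  {"slide": [0, 0, 0], "rotation": [0, 0, 0]},
])

```text
time: 11.48
tool_pos: [0.5119, -0.2048, 0.1959]
tool_rot: [-0.0, 0.66, 0.751, -0.0]
contact_force: [0.5, 0.3, -2.4]
gripper_width: 0.151
```

>>> jog_arm([
  {"slide": [0, 0, 1], "rotation": [0, 0, 0]},
  {"slide": [0, 0, 1], "rotation": [0, 0, 0]},
  {"slide": [0, 0, 1], "rotation": [0, 0, 0]},
  {"slide": [0, 0, 0], "rotation": [0, 0, 0]},
])

```text
time: 11.82
tool_pos: [0.5119, -0.2048, 0.193]
tool_rot: [-0.0, 0.66, 0.751, -0.0]
contact_force: [0.1, 0.2, -3.6]
gripper_width: 0.154
```

>>> jog_arm([
  {"slide": [0, 0, 1], "rotation": [0, 0, 0]},
  {"slide": [0, 0, 1], "rotation": [0, 0, 0]},
  {"slide": [0, 0, 0], "rotation": [0, 0, 0]},
])

```text
time: 12.07
tool_pos: [0.5119, -0.2048, 0.191]
tool_rot: [-0.0, 0.66, 0.751, -0.0]
contact_force: [-0.0, -0.2, -2.7]
gripper_width: 0.158
```

>>> jog_arm([
  {"slide": [0, 0, 1], "rotation": [0, 0, 0]},
  {"slide": [0, 0, 1], "rotation": [0, 0, 0]},
  {"slide": [0, 0, 0], "rotation": [0, 0, 0]},
])

```text
time: 12.32
tool_pos: [0.5119, -0.2048, 0.189]
tool_rot: [-0.0, 0.66, 0.751, -0.0]
contact_force: [-0.2, 0.1, -4.2]
gripper_width: 0.144
```

>>> jog_arm([
  {"slide": [0, 0, 1], "rotation": [0, 0, 0]},
  {"slide": [0, 0, 1], "rotation": [0, 0, 0]},
  {"slide": [0, 0, 1], "rotation": [0, 0, 0]},
  {"slide": [0, 0, 0], "rotation": [0, 0, 0]},
])

```text
time: 12.65
tool_pos: [0.5119, -0.2048, 0.186]
tool_rot: [-0.0, 0.66, 0.751, -0.0]
contact_force: [-0.3, -0.1, -3.3]
gripper_width: 0.148
```

>>> jog_arm([
  {"slide": [0, 0, 1], "rotation": [0, 0, 0]},
  {"slide": [0, 0, 1], "rotation": [0, 0, 0]},
  {"slide": [0, 0, 0], "rotation": [0, 0, 0]},
])

```text
time: 12.9
tool_pos: [0.5119, -0.2048, 0.184]
tool_rot: [-0.0, 0.66, 0.751, -0.0]
contact_force: [-0.8, -0.6, -2.4]
gripper_width: 0.155
```

>>> jog_arm([
  {"slide": [0, 0, 1], "rotation": [0, 0, 0]},
  {"slide": [0, 0, 0], "rotation": [0, 0, 0]},
])

```text
time: 13.07
tool_pos: [0.5119, -0.2048, 0.1831]
tool_rot: [-0.0, 0.66, 0.751, -0.0]
contact_force: [-0.1, -0.2, -3.3]
gripper_width: 0.149
```

>>> jog_arm([
  {"slide": [0, 0, 1], "rotation": [0, 0, 0]},
  {"slide": [0, 0, 0], "rotation": [0, 0, 0]},
])

```text
time: 13.23
tool_pos: [0.5119, -0.2048, 0.1821]
tool_rot: [-0.0, 0.66, 0.751, -0.0]
contact_force: [0.1, -0.6, -2.3]
gripper_width: 0.153
```

>>> jog_arm([
  {"slide": [0, 0, 1], "rotation": [0, 0, 0]},
  {"slide": [0, 0, 0], "rotation": [0, 0, 0]},
])

```text
time: 13.4
tool_pos: [0.5119, -0.2048, 0.1811]
tool_rot: [-0.0, 0.66, 0.751, -0.0]
contact_force: [0.4, -0.4, -2.9]
gripper_width: 0.15
```

>>> jog_arm([
  {"slide": [0, 0, 1], "rotation": [0, 0, 0]},
  {"slide": [0, 0, 0], "rotation": [0, 0, 0]},
])

```text
time: 13.57
tool_pos: [0.5119, -0.2048, 0.1801]
tool_rot: [-0.0, 0.66, 0.751, -0.0]
contact_force: [1.3, 0.0, -2.6]
gripper_width: 0.15
```

>>> jog_arm([
  {"slide": [0, 0, 0.6], "rotation": [0, 0, 0]},
  {"slide": [0, 0, 0], "rotation": [0, 0, 0]},
])

```text
time: 13.73
tool_pos: [0.512, -0.2048, 0.1796]
tool_rot: [-0.0, 0.66, 0.751, -0.0]
contact_force: [0.1, 0.2, -3.7]
gripper_width: 0.151
```

>>> jog_arm([
  {"slide": [0, 0, 0.6], "rotation": [0, 0, 0]},
  {"slide": [0, 0, 0], "rotation": [0, 0, 0]},
])

```text
time: 13.9
tool_pos: [0.5121, -0.2049, 0.1794]
tool_rot: [0.0, 0.66, 0.751, 0.0]
contact_force: [-0.6, 0.4, -1.3]
gripper_width: 0.156
```

>>> jog_arm([
  {"slide": [0, 0, 0.3], "rotation": [0, 0, 0]},
  {"slide": [0, 0, 0], "rotation": [0, 0, 0]},
  {"slide": [0, 0, 0], "rotation": [0, 0, 0]},
])

```text
time: 14.15
tool_pos: [0.5122, -0.2049, 0.1794]
tool_rot: [0.0, 0.66, 0.751, 0.0]
contact_force: [-0.7, 0.2, 2.4]
gripper_width: 0.153
```

```bash
python3 - <<'E'
from h import *
show()
for i in range(3): optics.grab_frame("wrist"); show()
E
```

```text
t 14.15 pos [ 512.2 -204.9  179.4] xyaw 97.40 z [ 5.e-04 -4.e-04 -1.e+00] F [-0.7  0.2  2.4] M [0.12 0.27 0.03] w 0.153 j6 -0.64
t 14.20 pos [ 512.2 -205.   179.4] xyaw 97.40 z [ 5.e-04 -3.e-04 -1.e+00] F [-1.3  0.6  2.7] M [ 0.13  0.3  -0.02] w 0.154 j6 -0.64
t 14.25 pos [ 512.2 -204.9  179.4] xyaw 97.40 z [ 4.e-04 -3.e-04 -1.e+00] F [-1.6  0.9  2.5] M [0.1 0.3 0. ] w 0.152 j6 -0.64
t 14.30 pos [ 512.2 -204.9  179.4] xyaw 97.40 z [ 5.e-04 -4.e-04 -1.e+00] F [-1.   0.4  2.6] M [ 0.1   0.33 -0.03] w 0.151 j6 -0.64
```

Contact with the barrel found at TCP z ≈ 0.1796 (expected depth 24 mm). Bearing is now about 5 N, so I ease off slightly and turn anticlockwise, watching force and height.

>>> jog_arm([
  {"slide": [0, 0, -0.2], "rotation": [0, 0, -3]},
  {"slide": [0, 0, 0], "rotation": [0, 0, -5]},
  {"slide": [0, 0, 0], "rotation": [0, 0, -5]},
  {"slide": [0, 0, 0], "rotation": [0, 0, -5]},
  {"slide": [0, 0, 0], "rotation": [0, 0, 0]},
])

```text
time: 14.72
tool_pos: [0.5124, -0.2051, 0.1793]
tool_rot: [0.001, 0.534, 0.846, 0.0]
contact_force: [0.5, 0.8, 0.8]
gripper_width: 0.153
```

```bash
python3 - <<'E'
from h import *
show()
E
```

```text
t 14.72 pos [ 512.4 -205.1  179.3] xyaw 115.48 z [ 1.2e-03 -6.0e-04 -1.0e+00] F [0.5 0.8 0.8] M [0.02 0.03 0.07] w 0.153 j6 -0.96
```

>>> jog_arm([
  {"slide": [0, 0, 0], "rotation": [0, 0, -4]},
  {"slide": [0, 0, 0], "rotation": [0, 0, 0]},
])

```text
time: 14.88
tool_pos: [0.5123, -0.205, 0.1792]
tool_rot: [0.0, 0.505, 0.863, -0.0]
contact_force: [-0.5, 0.3, 0.5]
gripper_width: 0.151
```

>>> jog_arm([
  {"slide": [0, 0, 0], "rotation": [0, 0, -4]},
  {"slide": [0, 0, 0], "rotation": [0, 0, 0]},
])

```text
time: 15.05
tool_pos: [0.512, -0.2051, 0.1791]
tool_rot: [0.0, 0.475, 0.88, -0.0]
contact_force: [-0.0, -0.4, 2.0]
gripper_width: 0.151
```

>>> jog_arm([
  {"slide": [0, 0, 0], "rotation": [0, 0, -4]},
  {"slide": [0, 0, 0], "rotation": [0, 0, 0]},
])

```text
time: 15.22
tool_pos: [0.5119, -0.205, 0.179]
tool_rot: [-0.0, 0.444, 0.896, -0.0]
contact_force: [-1.1, -1.1, 1.0]
gripper_width: 0.152
```

```bash
python3 - <<'E'
from h import *
show()
E
```

```text
t 15.22 pos [ 511.9 -205.   179. ] xyaw 127.27 z [-3.e-04 -4.e-04 -1.e+00] F [-1.1 -1.1  1. ] M [-0.19  0.3  -0.04] w 0.152 j6 -1.17
```

>>> jog_arm([
  {"slide": [0, 0, 0], "rotation": [0, 0, -4]},
  {"slide": [0, 0, 0], "rotation": [0, 0, 0]},
])

```text
time: 15.38
tool_pos: [0.5118, -0.2046, 0.1783]
tool_rot: [-0.0, 0.413, 0.911, 0.0]
contact_force: [-0.1, 0.6, -3.0]
gripper_width: 0.149
```

>>> jog_arm([
  {"slide": [0, 0, 0], "rotation": [0, 0, -4]},
  {"slide": [0, 0, 0], "rotation": [0, 0, 0]},
])

```text
time: 15.55
tool_pos: [0.5117, -0.2045, 0.178]
tool_rot: [-0.001, 0.381, 0.925, 0.0]
contact_force: [-0.3, 0.2, -3.0]
gripper_width: 0.154
```

```bash
python3 - <<'E'
from h import *
show()
E
```

```text
t 15.55 pos [ 511.7 -204.5  178. ] xyaw 135.24 z [-0.001   0.0011 -1.    ] F [-0.3  0.2 -3. ] M [-0.02  0.01 -0.  ] w 0.154 j6 -1.31
```

Force fell back to −3 N and the tool sank 1 mm: the slot lies near yaw 131–135°. I go down gently.

>>> jog_arm([
  {"slide": [0, 0, 1], "rotation": [0, 0, 0]},
  {"slide": [0, 0, 0], "rotation": [0, 0, 0]},
])

```text
time: 15.72
tool_pos: [0.5118, -0.2046, 0.1772]
tool_rot: [-0.0, 0.381, 0.925, 0.0]
contact_force: [0.3, 0.4, -3.6]
gripper_width: 0.155
```

>>> jog_arm([
  {"slide": [0, 0, 1], "rotation": [0, 0, 0]},
  {"slide": [0, 0, 0], "rotation": [0, 0, 0]},
])

```text
time: 15.88
tool_pos: [0.5119, -0.2047, 0.1766]
tool_rot: [-0.0, 0.38, 0.925, 0.0]
contact_force: [0.1, -0.8, -2.8]
gripper_width: 0.15
```

>>> jog_arm([
  {"slide": [0, 0, 1], "rotation": [0, 0, 0]},
  {"slide": [0, 0, 0], "rotation": [0, 0, 0]},
])

```text
time: 16.05
tool_pos: [0.512, -0.2048, 0.1758]
tool_rot: [-0.0, 0.38, 0.925, 0.0]
contact_force: [0.4, 0.4, -2.7]
gripper_width: 0.15
```

```bash
python3 - <<'E'
from h import *
show()
E
```

```text
t 16.05 pos [ 512.  -204.8  175.8] xyaw 135.37 z [-1.e-04  2.e-04 -1.e+00] F [ 0.4  0.4 -2.7] M [ 0.    0.02 -0.01] w 0.150 j6 -1.31
```

>>> jog_arm([
  {"slide": [0, 0, 1], "rotation": [0, 0, 0]},
  {"slide": [0, 0, 1], "rotation": [0, 0, 0]},
  {"slide": [0, 0, 0], "rotation": [0, 0, 0]},
])

```text
time: 16.3
tool_pos: [0.5119, -0.2047, 0.1737]
tool_rot: [-0.0, 0.38, 0.925, 0.0]
contact_force: [-0.1, 0.3, -3.8]
gripper_width: 0.152
```

>>> jog_arm([
  {"slide": [0, 0, 1], "rotation": [0, 0, 0]},
  {"slide": [0, 0, 1], "rotation": [0, 0, 0]},
  {"slide": [0, 0, 0], "rotation": [0, 0, 0]},
])

```text
time: 16.55
tool_pos: [0.5119, -0.2048, 0.1717]
tool_rot: [-0.0, 0.379, 0.925, 0.0]
contact_force: [0.1, 1.3, -4.0]
gripper_width: 0.15
```

>>> jog_arm([
  {"slide": [0, 0, 1], "rotation": [0, 0, 0]},
  {"slide": [0, 0, 1], "rotation": [0, 0, 0]},
  {"slide": [0, 0, 0], "rotation": [0, 0, 0]},
])

```text
time: 16.8
tool_pos: [0.5119, -0.2048, 0.1697]
tool_rot: [-0.0, 0.379, 0.925, 0.0]
contact_force: [-0.4, 0.4, -2.9]
gripper_width: 0.15
```

```bash
python3 - <<'E'
from h import *
show()
E
```

```text
t 16.80 pos [ 511.9 -204.8  169.7] xyaw 135.40 z [-2.e-04  2.e-04 -1.e+00] F [-0.4  0.4 -2.9] M [ 0.   -0.04  0.  ] w 0.150 j6 -1.31
```

Home, about 10 mm into the slot and free. One more mm, then turn clockwise, watching the moment.

>>> jog_arm([
  {"slide": [0, 0, 1], "rotation": [0, 0, 0]},
  {"slide": [0, 0, 0], "rotation": [0, 0, 3]},
  {"slide": [0, 0, 0], "rotation": [0, 0, 3]},
  {"slide": [0, 0, 0], "rotation": [0, 0, 3]},
  {"slide": [0, 0, 0], "rotation": [0, 0, 3]},
  {"slide": [0, 0, 0], "rotation": [0, 0, 0]},
])

```text
time: 17.3
tool_pos: [0.5124, -0.2047, 0.1689]
tool_rot: [0.0, 0.474, 0.88, 0.0]
contact_force: [1.8, 0.7, -3.4]
gripper_width: 0.154
```

```bash
python3 - <<'E'
from h import *
show()
E
```

```text
t 17.30 pos [ 512.4 -204.7  168.9] xyaw 123.36 z [ 1.1e-03  4.0e-04 -1.0e+00] F [ 1.8  0.7 -3.4] M [ 0.18 -0.42  0.03] w 0.154 j6 -1.10
```

>>> jog_arm([
  {"slide": [0, 0, 0], "rotation": [0, 0, 3]},
  {"slide": [0, 0, 0], "rotation": [0, 0, 3]},
  {"slide": [0, 0, 0], "rotation": [0, 0, 3]},
  {"slide": [0, 0, 0], "rotation": [0, 0, 3]},
  {"slide": [0, 0, 0], "rotation": [0, 0, 0]},
])

```text
time: 17.72
tool_pos: [0.5124, -0.2048, 0.1689]
tool_rot: [0.0, 0.563, 0.826, 0.0]
contact_force: [2.2, 1.2, -3.6]
gripper_width: 0.147
```

```bash
python3 - <<'E'
from h import *
show()
E
```

```text
t 17.72 pos [ 512.4 -204.8  168.9] xyaw 111.43 z [ 0.0011  0.     -1.    ] F [ 2.2  1.2 -3.6] M [ 0.06 -0.48  0.02] w 0.147 j6 -0.89
```

>>> jog_arm([
  {"slide": [0, 0, 0], "rotation": [0, 0, 2]},
  {"slide": [0, 0, 0], "rotation": [0, 0, 2]},
  {"slide": [0, 0, 0], "rotation": [0, 0, 2]},
  {"slide": [0, 0, 0], "rotation": [0, 0, 0]},
])

```text
time: 18.05
tool_pos: [0.5124, -0.2048, 0.169]
tool_rot: [0.0, 0.605, 0.796, 0.0]
contact_force: [4.2, 0.2, -4.5]
gripper_width: 0.154
```

```bash
python3 - <<'E'
from h import *
show()
E
```

```text
t 18.05 pos [ 512.4 -204.8  169. ] xyaw 105.49 z [ 1.1e-03 -1.0e-04 -1.0e+00] F [ 4.2  0.2 -4.5] M [ 0.06 -0.64  0.05] w 0.154 j6 -0.79
```

>>> jog_arm([
  {"slide": [0, 0, 0], "rotation": [0, 0, 2]},
  {"slide": [0, 0, 0], "rotation": [0, 0, 2]},
  {"slide": [0, 0, 0], "rotation": [0, 0, 0]},
])

```text
time: 18.3
tool_pos: [0.5124, -0.2049, 0.169]
tool_rot: [0.0, 0.633, 0.774, 0.0]
contact_force: [3.3, -0.5, -5.0]
gripper_width: 0.154
```

```bash
python3 - <<'E'
from h import *
show(); optics.grab_frame("wrist"); show()
E
```

```text
t 18.30 pos [ 512.4 -204.9  169. ] xyaw 101.50 z [ 1.e-03 -2.e-04 -1.e+00] F [ 3.3 -0.5 -5. ] M [-0.01 -0.7   0.05] w 0.154 j6 -0.72
t 18.35 pos [ 512.3 -204.9  169. ] xyaw 101.54 z [ 1.e-03 -2.e-04 -1.e+00] F [ 2.4 -0.8 -4.3] M [-0.01 -0.71  0.05] w 0.153 j6 -0.72
```

>>> jog_arm([
  {"slide": [0, 0, 0], "rotation": [0, 0, 1.5]},
  {"slide": [0, 0, 0], "rotation": [0, 0, 0]},
  {"slide": [0, 0, 0], "rotation": [0, 0, 0]},
])

```text
time: 18.6
tool_pos: [0.5123, -0.2049, 0.169]
tool_rot: [0.0, 0.643, 0.766, 0.0]
contact_force: [2.9, -0.5, -3.9]
gripper_width: 0.155
```

```bash
python3 - <<'E'
from h import *
show()
E
```

```text
t 18.60 pos [ 512.3 -204.9  169. ] xyaw 100.01 z [ 9.e-04 -2.e-04 -1.e+00] F [ 2.9 -0.5 -3.9] M [-0.01 -0.86  0.05] w 0.155 j6 -0.69
```

>>> jog_arm([
  {"slide": [0, 0, 0], "rotation": [0, 0, 1.5]},
  {"slide": [0, 0, 0], "rotation": [0, 0, 0]},
  {"slide": [0, 0, 0], "rotation": [0, 0, 0]},
])

```text
time: 18.85
tool_pos: [0.5123, -0.2049, 0.1691]
tool_rot: [0.0, 0.653, 0.757, 0.0]
contact_force: [4.0, -0.7, -5.1]
gripper_width: 0.15
```

```bash
python3 - <<'E'
from h import *
show()
E
```

```text
t 18.85 pos [ 512.3 -204.9  169.1] xyaw 98.48 z [ 7.e-04 -2.e-04 -1.e+00] F [ 4.  -0.7 -5.1] M [-0.07 -0.95  0.03] w 0.150 j6 -0.66
```

>>> jog_arm([
  {"slide": [0, 0, 0], "rotation": [0, 0, 1.5]},
  {"slide": [0, 0, 0], "rotation": [0, 0, 0]},
  {"slide": [0, 0, 0], "rotation": [0, 0, 0]},
])

```text
time: 19.1
tool_pos: [0.5122, -0.2049, 0.1691]
tool_rot: [0.0, 0.663, 0.749, 0.0]
contact_force: [4.5, -0.4, -6.2]
gripper_width: 0.155
```

```bash
python3 - <<'E'
from h import *
show()
E
```

```text
t 19.10 pos [ 512.2 -204.9  169.1] xyaw 96.97 z [ 7.e-04 -2.e-04 -1.e+00] F [ 4.5 -0.4 -6.2] M [-0.15 -1.04  0.07] w 0.155 j6 -0.64
```

```bash
python3 - <<'E'
from h import *
c=optics.grab_frame("wrist"); show(); f=c["frame"]
save(cv2.convertScaleAbs(f,alpha=1.8),"t1.png")
A=cv2.resize(f[225:415,240:390],(450,570),interpolation=cv2.INTER_CUBIC)
save(cv2.convertScaleAbs(A,alpha=2),"t1c.png")
E
```

```text
t 19.15 pos [ 512.2 -204.9  169.1] xyaw 96.96 z [ 6.e-04 -2.e-04 -1.e+00] F [ 3.3 -0.4 -6. ] M [-0.06 -1.14  0.08] w 0.151 j6 -0.64
```

View pics/t1.png

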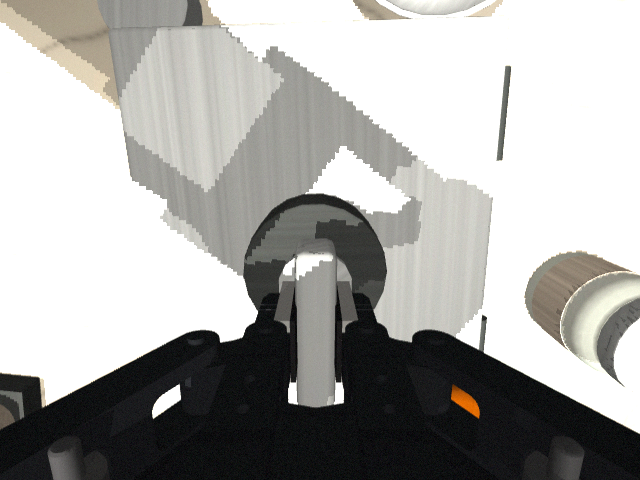

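View pics/t1c.png

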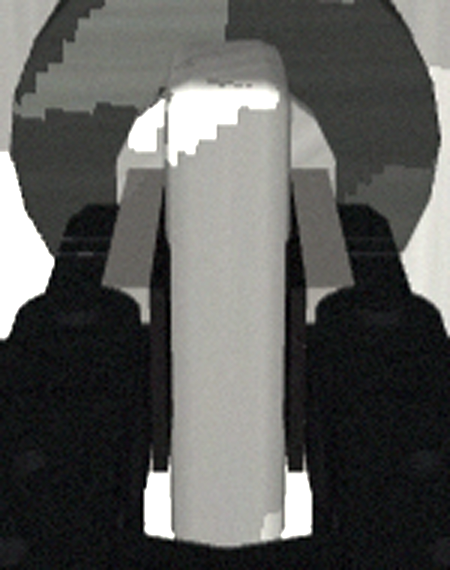

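Bar still aligned with the pads (no slip), turret concentric at (315,265). Measure chest yaw from the lid's edges in this picture.

```bash
python3 - <<'E'
from h import *
c=optics.grab_frame("wrist"); g=cv2.cvtColor(c["frame"],cv2.COLOR_BGR2GRAY); gf=g.astype(float)
def edge(rows,cols,horizontal):
    P=[]
    if horizontal:
        for u in cols:
            col=cv2.GaussianBlur(gf[:, u:u+1],(1,5),0)[:,0]; d=np.abs(np.diff(col[rows])); P.append((u,rows.start+np.argmax(d)+.5))
    P=np.array(P); return P
P=edge(slice(8,45),range(200,480,4),True)
l=cv2.fitLine(P.astype(np.float32),cv2.DIST_HUBER,0,.01,.01).ravel(); print(l, np.round(P[::8],1).tolist())
for z in (.1,):
    a=[l[2]-150*l[0],l[3]-150*l[1]];b=[l[2]+150*l[0],l[3]+150*l[1]]
    A=atz(c,a,z);B=atz(c,b,z);print(A,B,np.degrees(np.arctan2(*(B-A)[1::-1])))
# lid right/left edges read by eye
for p,q in(((110,40),(131,178)),((492,195),(483,300)),((508,68),(500,158))):
    A=atz(c,p,.1);B=atz(c,q,.1);print(A,B,np.degrees(np.arctan2(*(B-A)[1::-1])))
E
```

```text
[ 9.9877340e-01 -4.9514454e-02  3.4394196e+02  1.8841827e+01] [[200.0, 25.5], [232.0, 35.5], [264.0, 22.5], [296.0, 21.5], [328.0, 20.5], [360.0, 11.5], [392.0, 10.5], [424.0, 14.5], [456.0, 12.5]]
[ 0.43714548 -0.0938051   0.1       ] [ 0.58622226 -0.06877853  0.1       ] 9.529783994196537
[ 0.39474528 -0.10535523  0.1       ] [ 0.40508133 -0.17456158  0.1       ] -81.50559525227834
[ 0.60773411 -0.15940505  0.1       ] [ 0.61783628 -0.22295957  0.1       ] -80.96823425894712
[ 0.59995593 -0.09352529  0.1       ] [ 0.60716011 -0.13882589  0.1       ] -80.96388834976784
```

>>> jog_arm([
  {"slide": [0, 0, 0], "rotation": [0, 0, 1]},
  {"slide": [0, 0, 0], "rotation": [0, 0, 0]},
  {"slide": [0, 0, 0], "rotation": [0, 0, 0]},
])

```text
time: 19.45
tool_pos: [0.5122, -0.2049, 0.169]
tool_rot: [0.0, 0.67, 0.743, 0.0]
contact_force: [5.0, -0.8, -6.1]
gripper_width: 0.15
```

```bash
python3 - <<'E'
from h import *
show()
E
```

```text
t 19.45 pos [ 512.2 -204.9  169. ] xyaw 95.93 z [ 5.e-04 -2.e-04 -1.e+00] F [ 5.  -0.8 -6.1] M [-0.12 -1.19  0.26] w 0.150 j6 -0.62
```

>>> jog_arm([
  {"slide": [0, 0, 0], "rotation": [0, 0, 1]},
  {"slide": [0, 0, 0], "rotation": [0, 0, 0]},
  {"slide": [0, 0, 0], "rotation": [0, 0, 0]},
])

```text
time: 19.7
tool_pos: [0.5122, -0.2049, 0.169]
tool_rot: [0.0, 0.676, 0.737, 0.0]
contact_force: [5.7, -1.0, -4.7]
gripper_width: 0.153
```

```bash
python3 - <<'E'
from h import *
show(); optics.grab_frame("wrist"); show()
E
```

```text
t 19.70 pos [ 512.2 -204.9  169. ] xyaw 94.95 z [ 5.e-04 -4.e-04 -1.e+00] F [ 5.7 -1.  -4.7] M [-0.17 -1.17  0.41] w 0.153 j6 -0.60
t 19.75 pos [ 512.2 -204.9  169. ] xyaw 94.95 z [ 5.e-04 -4.e-04 -1.e+00] F [ 5.3 -1.1 -5.7] M [-0.17 -1.19  0.34] w 0.152 j6 -0.60
```

The moment jumped from 0.07 to 0.4 N m: the stop, reached at about yaw 96.5° (chest's y axis ≈98°). I relax the turn by 1°, open, and check before retreating.

>>> jog_arm([
  {"slide": [0, 0, 0], "rotation": [0, 0, -1.2]},
  {"slide": [0, 0, 0], "rotation": [0, 0, 0]},
])

```text
time: 19.92
tool_pos: [0.5122, -0.2049, 0.1691]
tool_rot: [0.0, 0.668, 0.744, 0.0]
contact_force: [4.8, -1.9, -5.3]
gripper_width: 0.152
```

>>> jog_arm([
  {"slide": [0, 0, 0], "rotation": [0, 0, 0]},
  {"slide": [0, 0, 0], "rotation": [0, 0, 0]},
  {"slide": [0, 0, 0], "rotation": [0, 0, 0]},
  {"slide": [0, 0, 0], "rotation": [0, 0, 0]},
  {"slide": [0, 0, 0], "rotation": [0, 0, 0]},
  {"slide": [0, 0, 0], "rotation": [0, 0, 0]},
], fingers=0.5)

```text
time: 20.42
tool_pos: [0.5119, -0.2049, 0.1692]
tool_rot: [-0.0, 0.669, 0.744, -0.0]
contact_force: [0.5, -0.6, -0.0]
gripper_width: 0.503
```

```bash
python3 - <<'E'
from h import *
show(); c=optics.grab_frame("wrist"); save(cv2.convertScaleAbs(c["frame"],alpha=1.8),"r1.png")
E
```

```text
t 20.42 pos [ 511.9 -204.9  169.2] xyaw 96.09 z [-3.e-04 -1.e-04 -1.e+00] F [ 0.5 -0.6 -0. ] M [-0.    0.01 -0.02] w 0.503 j6 -0.62
```

View pics/r1.png

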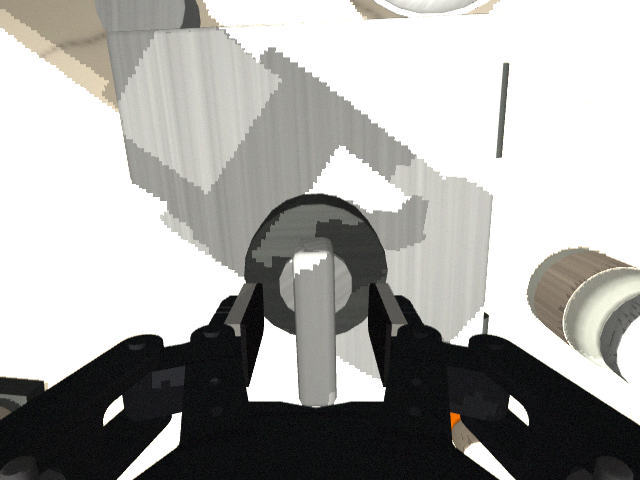

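The fingers are clear of the bar, which stands upright at (315,320). I retreat straight up.

>>> jog_arm([
  {"slide": [0, 0, -5], "rotation": [0, 0, 0]},
  {"slide": [0, 0, -10], "rotation": [0, 0, 0]},
  {"slide": [0, 0, -20], "rotation": [0, 0, 0]},
  {"slide": [0, 0, -30], "rotation": [0, 0, 0]},
  {"slide": [0, 0, -30], "rotation": [0, 0, 0]},
  {"slide": [0, 0, -20], "rotation": [0, 0, 0]},
  {"slide": [-30, 0, 0], "rotation": [0, 0, 0]},
  {"slide": [-30, 0, 0], "rotation": [0, 0, 0]},
  {"slide": [-20, 0, 0], "rotation": [0, 0, 0]},
  {"slide": [0, 0, 0], "rotation": [0, 0, 0]},
  {"slide": [0, 0, 0], "rotation": [0, 0, 0]},
])

```text
time: 21.38
tool_pos: [0.5205, -0.2851, 0.2847]
tool_rot: [0.0, 0.669, 0.743, 0.0]
contact_force: [-0.3, 0.1, 1.6]
gripper_width: 0.5
```

```bash
python3 - <<'E'
from h import *
show(); g=[]
c=optics.grab_frame("wrist"); save(cv2.convertScaleAbs(c["frame"],alpha=1.8),"e_w.png")
np.savez('e.npz',K=c["camera_matrix"],R=c["R"],t=c["t"])
for z in(.184,.195): print('bar pred',z,[np.round(proj(c,[.5121+d*np.cos(np.radians(97)),-.205+d*np.sin(np.radians(97)),z]),1) for d in(-.03,0,.03)])
for n in("side","scene"):
    d=optics.grab_frame(n)
    uv=proj(d,[.512,-.205,.16]);u,v=int(uv[0]),int(uv[1])
    g.append(cv2.resize(d["frame"][v-40:v+40,u-40:u+40],(400,400),interpolation=cv2.INTER_CUBIC))
    print(n,u-40,v-40,'axis pts',[np.round((proj(d,[.512,-.205,z])-[u-40,v-40])*5) for z in (.136,.146,.195)])
save(cv2.convertScaleAbs(np.hstack(g),alpha=2.2),"e_c.png")
E
```

```text
t 21.38 pos [ 520.5 -285.1  284.7] xyaw 96.02 z [ 3.e-04  1.e-04 -1.e+00] F [-0.3  0.1  1.6] M [-0.03 -0.01 -0.03] w 0.500 j6 -0.73
bar pred 0.184 [array([315.7, 161.2]), array([314.9, 111.5]), array([314. ,  58.3])]
bar pred 0.195 [array([315.7, 162.3]), array([314.8, 110.2]), array([313.9,  54.3])]
side 316 127 axis pts [array([198., 242.]), array([200., 225.]), array([206., 141.])]
scene 232 105 axis pts [array([207., 244.]), array([205., 227.]), array([194., 138.])]
```

View pics/e_w.png

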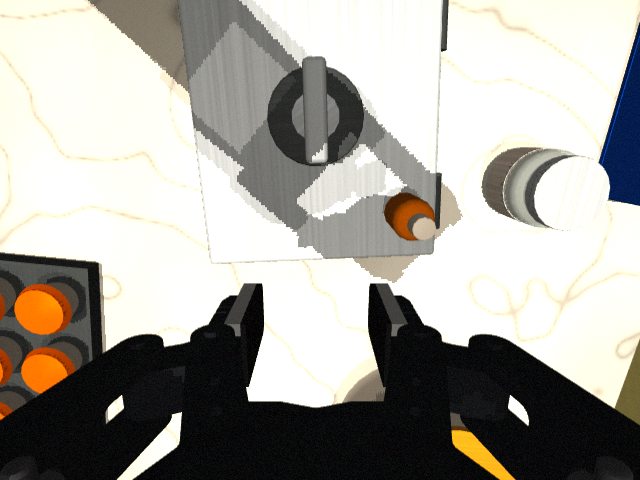

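View pics/e_c.png

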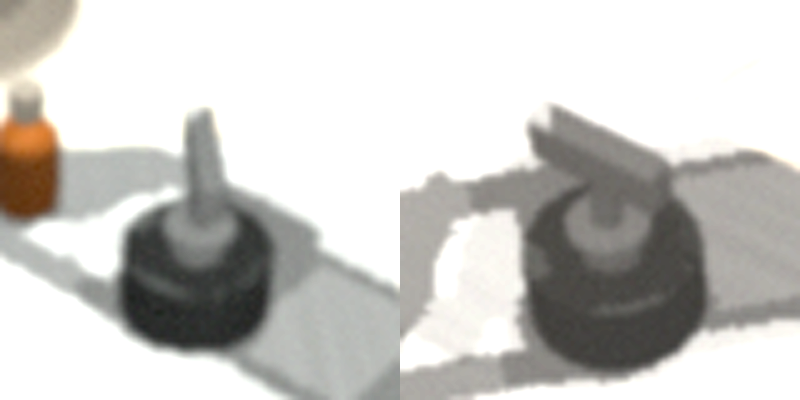

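```bash
python3 - <<'E'
from h import *
d=np.load('e.npz');c=dict(camera_matrix=d['K'],R=d['R'],t=d['t'])
def yaw(p,q,z):
    A=atz(c,p,z);B=atz(c,q,z);print(A,B,np.degrees(np.arctan2(*(A-B)[1::-1])),np.linalg.norm(A-B))
yaw((314.5,58),(317,161),.195)
yaw((442.5,60),(434.5,250),.1); yaw((189,60),(211,260),.1); yaw((434,253),(211,263),.1)
show()
E
```

```text
[ 0.50897096 -0.17710752  0.195     ] [ 0.51645342 -0.23395192  0.195     ] 97.49876382369935 0.05733474797830981
[ 0.6089128  -0.14995707  0.1       ] [ 0.63207692 -0.30703003  0.1       ] 98.38914603686479 0.1587718235816089
[ 0.40722386 -0.17125751  0.1       ] [ 0.43037088 -0.33788147  0.1       ] 97.90878258030304 0.16822404734956778
[ 0.63215471 -0.30988938  0.1       ] [ 0.43046804 -0.34077934  0.1       ] 8.707652090244276 0.20403848275165595
t 21.53 pos [ 520.6 -283.6  284.4] xyaw 96.15 z [ 2.e-04  1.e-04 -1.e+00] F [-0.1  0.3 -0.3] M [0.03 0.   0.03] w 0.498 j6 -0.73
```

The wrist view shows the bar from (315,58) to (317,161), which is yaw 97.5° against the chest's y axis at about 98.3°, so within about 1° (0.02 rad). The key stands home and upright in the turret in the side and scene crops, the bottle at (410,218) is upright, and the arm is clear.

```bash
python3 - <<'E'
from h import *
print(manip.job_done()); show()
E
```

```text
the job is handed in; nothing more can be done
None
the job is handed in; nothing more can be done
```

I put the grey T-key from the wooden stand into the lock, found the hidden slot, turned it clockwise to its stop and let go. The job was handed in at about 21.5 s of the 72 s; it reports no verdict.

- **Finding the slot:** The key went down the bore square to the chest until the blade touched the barrel. I then turned it anticlockwise at about 3 to 5 N; it was about 5 N at first touch, before I eased off, so right at your 5 N limit. The blade dropped 34 to 38° from square and went about 11 mm into the 12 mm slot without resistance.
- **Unlocking:** I turned it about 39° clockwise until the moment rose from 0.07 to 0.4 N m, which I took as the stop. I eased off about 1°, opened the fingers and moved clear.
- **Forces:** The highest readings I saw were about 6 N, and about 1.2 N m sideways on the wrist during the last turn, probably the key leaning in the bore. That load disappeared when I let go.
- **Last checks:** The bar stands at 97.5° against about 98.3° for the chest's side, so square to about 1°. The key looks upright and seated in the side and scene views, and the gripper reads no contact. The bottle on the lid still stands upright, but I did not measure any of the bystanders again at the end.
- **What disagreed:** My chest-angle measurements ranged from about 7° to 10°. The pictures suggested the key sat 3 to 4 mm low in the grip, but contact with the barrel suggested about 1.3 mm.

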